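# Put the label printer's flat battery on charge

## Robot

A 7-joint arm with a two-finger parallel gripper is mounted at the origin on the work surface. World frame = base frame: x ahead of the robot, y to its left, z up, the work surface at z = 0. Lengths are in m, angles in rad, forces in N, time in s.
With the tool pointing down it reaches from about 0.35 to 0.9 m from the base axis. Payload 7.2 kg.
Tool frame: the origin (TCP) lies midway between the tips of the shut fingers; the grasp point (between the pads) lies 19 mm behind it (env.tcp_to_grasp is the distance from the TCP to the grasp point, in m); z points along the fingers, y is the line along which they close (so a half turn about z gives the same grasp; the last joint's range is limited). The gripper opens to 88 mm and grips with 3 to 60 N. Pads are 20 mm wide; open, the fingers measure 115 mm over their backs; the gripper's body (75 mm by 178 mm) begins 61 mm behind the grasp point.
Start: joints at [-1.296, 0.411, -0.013, 1.596, 0.006, 1.134, -0.082], TCP at [0.21, 0.589, 0.223] pointing down, gripper open.
Joint ranges: [-2.95, 2.95], [-0.29, 1.99], [-1.47, 1.44], [0.14, 2.54], [-1.03, 4.17], [0.13, 1.85], [-2.86, 2.86]. Speed limits (rad/s): [2.39, 2.39, 3.01, 3.01, 3.14, 3.14, 3.14].

## Interface

Orientations are given as a rotation vector (axis times angle).
In Python, from cell import env gives the robot as it stands. The module is installed in compiled form; this text tells all that it offers. Calls block until the motion is done:
- env.movep(position, orientation): joint-space move of the TCP to a pose.
- env.servo_line(position, rot=None, v=0.15): straight line of the TCP; rot=None keeps the orientation; v is the mean speed in m/s.
- env.move_j(angles): joint-space move.
- env.move_gripper(opening): finger opening in m; the grip force is fixed at half the most; returns when the fingers have stopped.
- env.hold(seconds).
- env.inverse_kinematics(position, orientation): joint angles nearest the present ones, or None.
- env.get_image(name): name is "scene" or "top" or "wrist"; returns (picture, depth): 400x640x3 uint8, blue, green, red; 400x640 float32, m along the optical axis (not along the pixel's ray), 0 where there is no reading.
- env.camera_info(name): a dict with "intrinsics" (3x3 intrinsics, pixels), "R" (3x3) and "t" (3): a world point X has camera coordinates R X + t. Camera axes: x right, y down, z forward; pixel columns grow to the right and rows downward; lengths in m; the calibration is good to about 2 mm. The wrist camera is an equidistant fisheye: a pixel r from the principal point sees the ray r / f radians off the axis. A picture is of the moment at which its call begins: read the wrist's pose just before it. camera_info takes no time and is no camera call; for the wrist camera it gives the pose at the moment of the call.
A pose or a line that the arm cannot do raises env.MotionError and nothing moves.
- env.hand_in(): hands the job in; it is judged then, once.
Trained networks look in the newest picture that a camera, given by its name, has taken for a name from the list of things; names that differ only in an ending like _2 or _b are one class to them, and where a whole thing is asked for, a point or a joint stands for the part that bears it (a point fixed in the world has none). Each returns a list of dicts, best first, with "confidence" (0 to 1); they miss things now and then, are a little off and sometimes report something else, mostly with a low value. They report only what shows in the picture. A call takes as long as a camera call.
- env.recognise(target, camera): "bbox" ([left, top, right, bottom] in pixels, round what is visible of it).
- env.regions_of(target, camera): "region" (400x640 bool, what is visible of it) and "bbox" ([left, top, right, bottom] in pixels, round what is visible of it).
Readings, each from a call of its own:
- env.get_time(): time.
- env.get_qpos(): joint angles.
- env.get_qvel(): joint speeds.
- env.get_joint_efforts(): joint torques, N m.
- env.get_ee_pos(): TCP position.
- env.get_tool_rot(): TCP orientation.
- env.get_contact_force(): force on the tool from outside, world axes, zero at the start.
- env.get_wrist_torque(): the same for the moment, N m.
- env.get_opening(): finger opening in m.
- env.get_gripper_force(): force on a finger pad.
Only numpy, scipy, OpenCV 4.12 (cv2) and the standard library are available. Lean on these libraries where they do the work, as an engineer would, in place of code of your own. Each camera call takes 0.05 s, during which the arm holds its last target. There are 200 camera calls.

## Task

The label printer's battery is flat. Press in the battery's orange release tab and lift the battery out of the printer, then push it gently down into the empty charger, tab towards the charger's orange catch mark, until it is fully home and the tab has sprung out under the catch. Never wrench at the catch or force anything, and leave the other charger with its battery, the label roll and the milk carton alone.

Things in the scene. Friction and masses are not known exactly. Their poses are not given: they have to be found in the camera images.
- battery: the flat battery, a dark grey upright block 46 x 70 x 85 mm (x, y, z), about 0.3 kg, lower edges rounded 4 mm. Origin: centre of its underside; z up. The orange release tab is in its +x side, a ribbed finger rest in its -x side. It stands latched in the printer's well with its top 33 mm above the printer's deck
- release_tab (a joint): how far the battery's sprung release tab is pressed in (towards the battery's -x): 0 = sprung out, 0.007 = fully in. It takes about 2 N to start and 7 N to press fully in. A nose on the tab stands 6 mm proud of the battery's side, 44 mm above the underside, and catches beneath the lip (the catch) of a well; it passes the lip only while the tab is pressed in by 6 mm or more. Pushed down from above without pressing the tab, its sloped nose also rides past the lip
- tab_face (a point): middle of the tab's outer face (orange, 26 mm wide, 24 mm high): 31 mm from the battery's centre towards its +x when sprung out, 70 mm above its underside
- battery_grip (a point): point midway between the tab's outer face (sprung out) and the ribbed rest, which are 54 mm apart along the battery's x (47 mm with the tab in); 73 mm above the battery's underside. Held here across tab and rest the battery can pivot between the fingers when one lower edge is pressed on; a firm grip of 25 to 30 N, which the tab withstands, hinders that
- printer: light grey label printer, 196 x 240 mm, fixed. Origin: centre of its underside, axes as built: its label slot faces -x, the battery deck (62 mm high, flat) is on its +y part, the taller head (up to 116 mm high) begins 48 mm from the well's centre towards -y
- printer_well (a point): centre of the hard floor of the printer's battery well, 8 mm above the table, 54 mm below the deck; axes as the printer's. The well is 49 x 73 mm, 1.5 mm wider than the battery all round, with a 4 mm lead-in bevel, its catch on the +x side. Sprung contacts in the floor push the battery up with 3 N (raised 8 mm) to 6 N (on the floor)
- charger: base of the empty charger: black shell 138 x 127 mm, 46 mm high, red light on its +x front, fixed. Origin: on the table under the nominal centre of its battery cup, a dark insert screwed into the base, deck 62 to 76 mm high, its catch (orange mark) on the +x side: battery x and charger x must point the same way. More than 22 N between the battery and cup or printer breaks the plastic
- charger_well (a point): nominal centre of the cup's hard floor, 8 mm above the table. The cup was screwed in by hand on spacers: its true centre is up to 3 mm off in x and y, its floor 0 to 14 mm higher, turned up to 0.03 rad: find it by feel. Well, catch and contacts are as in the printer. Unlatched, the battery stands 6 to 16 mm above the floor; pressed to within 1.8 mm of it (4 N with the tab in, 8 to 10 N on its top near the tab with it out) it latches
- full_charger: the other charger, the same but with a green light and a charged battery in it; leave alone
- charged_battery: charged battery standing in the other charger, looks like the flat one; leave alone. Origin: centre of its underside
- label_roll: white roll of labels standing on end, 80 mm across, 55 mm high; leave alone. Origin: centre of its underside
- milk_carton: white and blue milk carton, 70 x 70 x 120 mm; leave alone. Origin: centre of its underside

How it is judged:
On the way:
1. the battery has been lifted clear of the printer (z of battery in the frame of printer above 0.066 m), for 0.1 s.
At the end, for the whole second after the job is handed in: The battery stands at rest and upright in the empty charger's cup, tab on the catch side, pressed home (underside less than 24.6 mm above the table, within 9 mm of the charger's nominal centre) and latched: the tab is sprung out (to within 0.6 mm) beneath the catch (z of battery in the frame of charger below 0.0246 m and horizontal distance between battery and charger below 0.009 m and x of tab_face in the frame of charger above 0.02 m and value of joint release_tab below 0.0006 m and angle between battery's own z axis and vertical below 0.08 rad and linear speed of battery below 0.02 m/s); the robot touches nothing.
It fails at once if more than 22 N between the battery and the printer: the catch is wrenched (contact force between battery and printer above 22 N).
It fails at once if more than 22 N between the battery and the charger's cup: it is forced in (contact force between battery and charger above 22 N).
It fails at once if the charged battery is moved more than 15 mm (distance of charged_battery from where it was at the start of the episode above 0.015 m).
It fails at once if the label roll is moved more than 15 mm (distance of label_roll from where it was at the start of the episode above 0.015 m).
It fails at once if the milk carton is moved more than 15 mm (distance of milk_carton from where it was at the start of the episode above 0.015 m).
It also fails if it takes over 72 s, if anything falls off the work surface, if the arm or the gripper's body presses on something with over 40 N, if the wrist force passes 120 N, or if a joint passes its speed limit or range.

## Working session

There is one attempt and no reset: what is moved stays moved. The work goes in short steps, each a Python script; the robot and the scene stay as the last script left them, time stands still between calls to the robot, and variables do not carry over. Pictures are saved under pics/ and viewed, at most 10 in all, crops included, and the job is handed in when it is done.

```bash
mkdir -p pics; python3 - <<'E'
from cell import env
import cv2,numpy as np
for n in("top","scene"):
    im,d=env.get_image(n); cv2.imwrite(f"pics/{n}0.png",im)
    np.savez(f"{n}0.npz",im=im,d=d,**env.camera_info(n))
    for t in("battery","printer","charger","release_tab","label_roll","milk_carton"):
        print(n,t,[(np.round(r["bbox"]).tolist(),round(r["confidence"],2)) for r in env.recognise(t,n)])
print(env.get_time(),env.get_ee_pos(),env.get_tool_rot(),env.get_opening(),env.tcp_to_grasp)
E
```

```text
top battery [([356.0, 198.0, 396.0, 224.0], 0.84)]
top printer [([352.0, 170.0, 465.0, 261.0], 0.84)]
top charger [([258.0, 169.0, 325.0, 238.0], 0.61)]
top release_tab [([367.0, 199.0, 381.0, 202.0], 0.44)]
top label_roll [([306.0, 111.0, 335.0, 149.0], 0.73), ([350.0, 169.0, 463.0, 262.0], 0.41)]
top milk_carton [([225.0, 271.0, 268.0, 320.0], 0.65)]
scene battery [([228.0, 159.0, 266.0, 193.0], 0.85)]
scene printer [([143.0, 145.0, 274.0, 239.0], 0.77)]
scene charger [([307.0, 173.0, 386.0, 254.0], 0.68)]
scene release_tab [([242.0, 183.0, 253.0, 190.0], 0.73), ([375.0, 114.0, 418.0, 173.0], 0.21)]
scene label_roll [([281.0, 251.0, 329.0, 307.0], 0.67), ([145.0, 145.0, 276.0, 239.0], 0.43)]
scene milk_carton [([372.0, 113.0, 419.0, 172.0], 0.81)]
0.7 [0.21007149 0.58862808 0.22268648] [-5.35801708e-01 -3.09556394e+00 -7.36592700e-05] 0.0874642948041574 0.0187
```

View pics/top0.png

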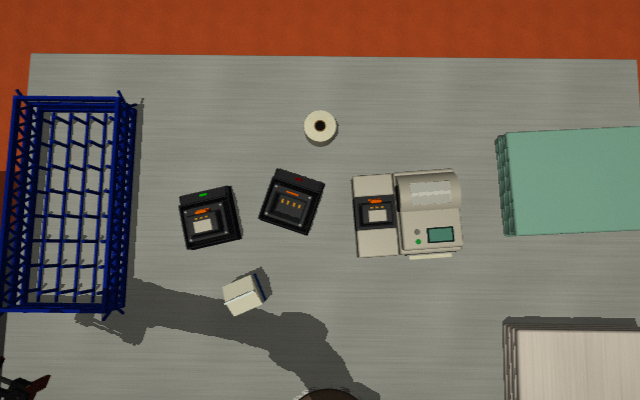

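View pics/scene0.png

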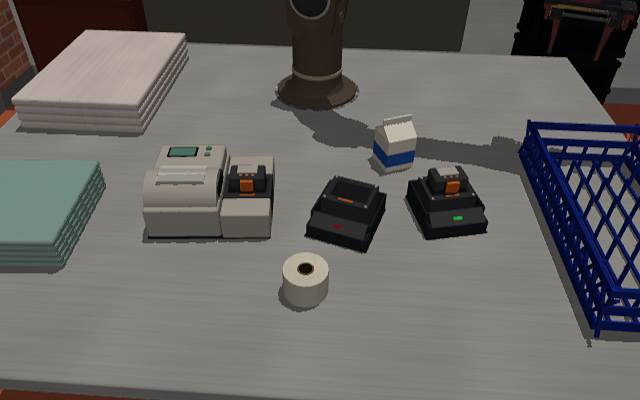

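```bash
cat > h.py <<'E'
import numpy as np,cv2
def cloud(n):
    z=np.load(n+"0.npz");K,R,t,d=z["intrinsics"],z["R"],z["t"],z["d"]
    v,u=np.mgrid[:400,:640]
    c=np.stack([(u-K[0,2])/K[0,0]*d,(v-K[1,2])/K[1,1]*d,d],-1)
    return (c-t)@R, z["im"],d>0
E
python3 - <<'E'
from h import *
P,im,ok=cloud("top")
def show(name,box,zlo,zhi):
    l,t,r,b=box;m=np.zeros(ok.shape,bool);m[t:b,l:r]=1;m&=ok&(P[...,2]>zlo)&(P[...,2]<zhi)
    q=P[m];rr=cv2.minAreaRect((q[:,:2]*1000).astype(np.float32))
    print(name,len(q),np.round(rr[0],1),np.round(rr[1],1),round(rr[2],1),"z",np.round(np.percentile(q[:,2],[10,50,90]),4),np.round(q[:,:2].mean(0),4))
show("batt",(345,185,405,235),.085,.105)
show("prdeck",(345,165,470,265),.05,.07)
show("prall",(345,165,470,265),.03,.13)
show("chg all",(250,160,330,245),.02,.12)
show("chg cup",(250,160,330,245),.056,.09)
show("milk",(220,265,275,325),.1,.14)
show("roll",(300,105,340,152),.04,.07)
o=(im[...,2]>180)&(im[...,1]>70)&(im[...,1]<170)&(im[...,0]<90)&ok
n,l,s,c=cv2.connectedComponentsWithStats(o.astype(np.uint8))
for i in range(1,n):
    if s[i,4]>4: print("orange",s[i],np.round(P[l==i].mean(0),4))
z=np.load("top0.npz");print(z["t"],z["R"],z["intrinsics"])
E
```

```text
batt 848 [ 541.5 -116.8] [113.1  97.7] 0.7 z [0.0916 0.095  0.0995] [ 0.5349 -0.1161]
prdeck 2945 [ 531.7 -175.3] [208.8 239. ] 4.6 z [0.059  0.0618 0.0646] [ 0.5226 -0.1147]
prall 8933 [ 531.7 -175.3] [208.8 239. ] 4.6 z [0.0605 0.0962 0.1147] [ 0.5327 -0.1749]
chg all 1827 [566.7  99.5] [125.5 134.8] 72.4 z [0.0298 0.0463 0.0706] [0.5719 0.0987]
chg cup 717 [551.6 104.2] [95.6 78.1] 71.7 z [0.066  0.0693 0.0717] [0.5553 0.103 ]
milk 310 [342.9 203.3] [28.8 71.6] 27.0 z [0.1007 0.1039 0.12  ] [0.3429 0.2023]
roll 842 [748.9  31.5] [78.2 78.8] 25.9 z [0.0524 0.055  0.0574] [0.7477 0.0313]
orange [287 191   6   3   6] [0.5818 0.0994 0.0713]
orange [371 200  10   3  23] [ 0.5613 -0.1011  0.0917]
orange [196 210  10   4  23] [0.5323 0.3031 0.0907]
[0.01560408 0.56269105 0.9795813 ] [[ 0.01278008 -0.99990821 -0.00449866]
 [-0.99448078 -0.0122419  -0.1042023 ]
 [ 0.10413766  0.00580555 -0.99454595]] [[409.6626025    0.         321.87612509]
 [  0.         409.6626025  202.53865458]
 [  0.           0.           1.        ]]
```

The top view shows the printer battery at (376,211) with its tab towards +x (up in the image). The empty charger is at (291,203) with its catch mark at (290,192), and the full charger is at left (210,218). The scene view agrees: red light on the empty charger, green on the other. Next I'll look from the wrist.

```bash
cat >> h.py <<'E'
from scipy.spatial.transform import Rotation as Ro
def rot(yaw):  # tool down, tool y along yaw
    c,s=np.cos(yaw),np.sin(yaw)
    return Ro.from_matrix(np.array([[-s,c,0],[c,s,0],[0,0,-1.]])) .as_rotvec()
def wcloud(f):
    z=np.load(f);K,R,t,d=z["intrinsics"],z["R"],z["t"],z["d"]
    v,u=np.mgrid[:400,:640]
    x=(u-K[0,2])/K[0,0];y=(v-K[1,2])/K[1,1];th=np.hypot(x,y)
    k=np.tan(np.minimum(th,1.5))/np.maximum(th,1e-9)
    c=np.stack([x*k*d,y*k*d,d],-1)
    return (c-t)@R,z["im"],(d>0)&(th<1.4)
def snap(env,f):
    i=env.camera_info("wrist");im,d=env.get_image("wrist")
    np.savez(f+".npz",im=im,d=d,**i);cv2.imwrite("pics/"+f+".png",im)
E
python3 - <<'E'
from cell import env
from h import *
for s in (0,np.pi):
    for p,y in (((.535,-.117,.25),.08),((.55,.105,.25),-.31)):
        q=env.inverse_kinematics(np.array(p),rot(y+s)); print(s,p,None if q is None else np.round(q,2))
env.movep(np.array([.55,.104,.25]),rot(-.31)); snap(env,"wc")
env.movep(np.array([.535,-.117,.25]),rot(.08)); snap(env,"wp")
for t in("battery","release_tab"): print(t,[(np.round(r["bbox"]),r["confidence"]) for r in env.recognise(t,"wrist")])
cv2.imwrite("pics/both.png",cv2.resize(np.vstack([cv2.imread("pics/wc.png"),cv2.imread("pics/wp.png")]),(480,600)))
print(env.get_time(),env.camera_info("wrist"),env.get_contact_force(),env.get_qpos())
E
```

```text
0 (0.535, -0.117, 0.25) [-0.54  0.32  0.86  1.79 -0.27  1.15  0.48]
0 (0.55, 0.105, 0.25) [-0.77  0.31  0.64  1.75 -0.2   1.15 -0.39]
3.141592653589793 (0.535, -0.117, 0.25) [-0.77  0.5   1.27  1.8  -0.5   1.23 -2.41]
3.141592653589793 (0.55, 0.105, 0.25) [-0.36  0.28  0.11  1.73 -0.03  1.14  2.59]
battery []
release_tab [(array([338., 163., 345., 190.]), 0.77)]
3.9167 {'intrinsics': array([[309.70691629,   0.        , 317.00084893],
       [  0.        , 309.70691629, 199.4675921 ],
       [  0.        ,   0.        ,   1.        ]]), 'R': array([[ 9.96552052e-01,  8.29696939e-02, -1.93132644e-04],
       [ 8.05712387e-02, -9.67183209e-01,  2.40966627e-01],
       [ 1.98061327e-02, -2.40151348e-01, -9.70533383e-01]]), 't': array([-0.52452295, -0.19010322,  0.37680912])} [-0.04393979  0.54639941  0.70280742] [-0.39620436  0.28552067  0.65200062  1.78260023 -0.18984555  1.13708434
  0.39935923]
```

View pics/both.png

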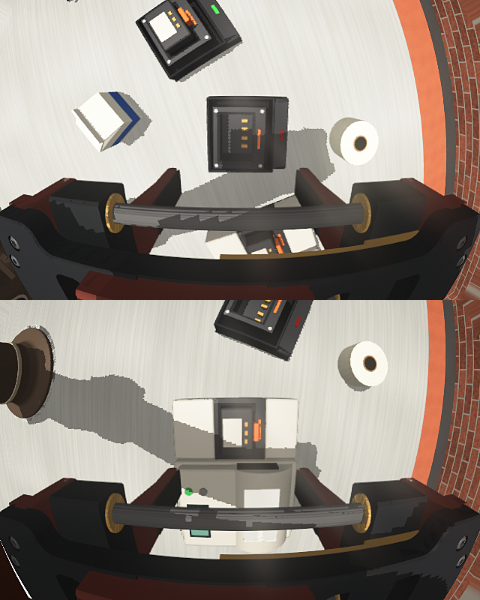

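The upper half (charger view) shows the empty cup at about (235,135), catch mark to its right at (258,138). The lower half shows the battery in the deck at (238,430) with its orange tab to the right at (257,430). Both line up with the image axes, so the yaw guesses are close. Now I'll compute precise poses.

```bash
python3 - <<'E'
from h import *
def rect(q,l): 
    rr=cv2.minAreaRect((q[:,:2]*1000).astype(np.float32)); print(l,len(q),np.round(rr[0],1),np.round(rr[1],1),round(rr[2],2),"zmed",round(float(np.median(q[:,2])),4))
P,im,ok=wcloud("wp.npz")
near=lambda c,r:(np.hypot(P[...,0]-c[0],P[...,1]-c[1])<r)&ok
n=near((.535,-.117),.06)
rect(P[n&(P[...,2]>.088)&(P[...,2]<.1)],"batt top")
m=near((.53,-.11),.14)&(P[...,1]>-.158)&(P[...,2]>.055)&(P[...,2]<.068); rect(P[m],"deck")
# printer deck edges: fit lines in wrist view
q=P[near((.53,-.1),.2)&(P[...,2]>.055)&(P[...,2]<.068)]; rect(q,"deck2")
hs=cv2.cvtColor(im,cv2.COLOR_BGR2HSV);o=(hs[...,0]<18)&(hs[...,1]>170)&(hs[...,2]>120)
print("tab",np.round(P[o&n].mean(0),4),np.round(P[o&n].min(0),4),np.round(P[o&n].max(0),4))
P,im,ok=wcloud("wc.npz")
rect(P[near((.56,.1),.13)&(P[...,2]>.025)&(P[...,2]<.09)],"chg all")
rect(P[near((.55,.104),.09)&(P[...,2]>.054)&(P[...,2]<.09)],"cup deck")
# hole
m=near((.55,.104),.04);z=P[...,2]
rect(P[m&(z<.045)],"hole low"); print(np.round(np.percentile(P[m][:,2],[1,5,20,50,80,95]),4))
hs=cv2.cvtColor(im,cv2.COLOR_BGR2HSV);o=(hs[...,0]<18)&(hs[...,1]>170)&(hs[...,2]>120)&near((.57,.1),.03)&(z>.06)
print("mark",o.sum(),np.round(P[o].mean(0),4),np.round(P[o].min(0),4),np.round(P[o].max(0),4))
# profiles through cup in charger frame
for nm,yaw,c,f in(("cup",-.31,(.552,.104),"wc.npz"),("batt",.08,(.535,-.117),"wp.npz")):
    P,im,ok=wcloud(f);R=np.array([[np.cos(yaw),np.sin(yaw)],[-np.sin(yaw),np.cos(yaw)]])
    L=(P[...,:2]-c)@R.T*1000
    for a in(0,1):
      for off in (-20,0,20):
        s=ok&(abs(L[...,1-a]-off)<2)&(abs(L[...,a])<60)
        x=L[...,a][s];zz=P[...,2][s]*1000;i=np.argsort(x)
        b=np.round(x[i]/2).astype(int);print(nm,"xy"[a],off,[(int(k)*2,int(np.median(zz[i][b==k]))) for k in np.unique(b)])
E
```

```text
batt top 3855 [ 527.1 -122.8] [ 89.1 106.9] 21.09 zmed 0.0945
deck 10430 [ 531.6 -111.5] [197.2 109.2] 4.73 zmed 0.0615
deck2 10997 [525.7 -67.2] [199.6 329.2] 5.81 zmed 0.0615<stdin>:12: RuntimeWarning: Mean of empty slice.
  ret = um.true_divide(
Traceback (most recent call last):
ValueError: zero-size array to reduction operation minimum which has no identity
```

```bash
python3 - <<'E'
from h import *
def rect(q,l): 
    rr=cv2.minAreaRect((q[:,:2]*1000).astype(np.float32)); print(l,len(q),np.round(rr[0],1),np.round(rr[1],1),round(rr[2],2),"zmed",round(float(np.median(q[:,2])),4))
for nm,yaw,c,f in(("cup",-.31,(.552,.104),"wc.npz"),("batt",.08,(.535,-.117),"wp.npz")):
    P,im,ok=wcloud(f);R=np.array([[np.cos(yaw),np.sin(yaw)],[-np.sin(yaw),np.cos(yaw)]])
    L=(P[...,:2]-c)@R.T*1000
    near=(abs(L).max(-1)<48)&ok; b,g,r=[im[...,i].astype(int) for i in range(3)]
    o=near&(r>150)&(r-b>90)
    print(nm,"orange",o.sum(),np.round(P[o].mean(0),4),np.round(np.percentile(L[o],[5,50,95],axis=0),1).tolist(),np.percentile(P[o][:,2],[5,50,95]))
    if nm=="cup":
        w=(abs(L).max(-1)<110)&ok
        rect(P[w&(P[...,2]>.025)&(P[...,2]<.09)&(L[...,1]>-75)&(L[...,1]<75)],"chg all")
        rect(P[w&(P[...,2]>.055)&(P[...,2]<.09)],"cup deck")
    for a in(0,1):
      for off in (-20,0,20):
        s=ok&(abs(L[...,1-a]-off)<2)&(abs(L[...,a])<54)
        x=L[...,a][s];zz=P[...,2][s]*1000
        k2=np.round(x/2).astype(int);print(nm,"xy"[a],off," ".join(f"{k*2}:{np.median(zz[k2==k]):.0f}" for k in np.unique(k2)))
E
```

```text
cup orange 260 [0.5533 0.1167 0.1693] [[-47.6, -15.4], [9.2, 18.4], [31.4, 30.1]] [0.02265816 0.07046414 0.35096215]
chg all 7202 [565.9  98.1] [124.8 135.5] 72.42 zmed 0.0459
cup deck 3190 [550.5 102.3] [96.3 78.8] 71.77 zmed 0.0689
cup x -20 -52:45 -50:45 -48:34 -46:5 -38:69 -36:69 -34:69 -32:68 -30:41 -28:16 -26:16 -24:15 -22:15 -20:15 -18:16 -16:15 -14:15 -12:16 -10:15 -8:16 -6:15 -4:15 -2:15 0:15 2:15 4:15 6:16 8:15 10:16 12:17 14:16 16:15 18:15 20:65 22:68 24:69 26:69 28:69 30:69 32:69 34:69 36:68 38:69 40:345 42:345 44:347 46:3 48:2 50:3 52:37
cup x 0 -52:45 -50:46 -48:324 -46:272 -38:69 -36:69 -34:68 -32:69 -30:39 -28:15 -26:15 -24:14 -22:15 -20:16 -18:15 -16:15 -14:16 -12:15 -10:16 -8:16 -6:15 -4:16 -2:16 0:15 2:15 4:16 6:15 8:16 10:15 12:15 14:15 16:16 18:15 20:66 22:67 24:69 26:70 28:70 30:70 32:69 34:69 36:70 38:69 42:274 44:322 48:3 50:3 52:32 54:46
cup x 20 -54:353 -52:353 -50:353 -48:351 -46:346 -38:69 -36:69 -34:69 -32:68 -30:39 -28:40 -26:15 -24:370 -22:345 -20:370 -18:345 -16:16 -14:192 -12:16 -10:345 -8:356 -6:357 -4:357 -2:357 0:357 2:357 4:357 6:357 8:357 10:356 
[... 2707 characters left out ...]
60 52:61 54:62
batt y 0 -54:102 -52:102 -50:102 -48:102 -46:102 -44:103 -42:102 -40:97 -38:82 -36:73 -34:61 -32:61 -22:94 -20:94 -18:94 -16:95 -14:94 -12:95 -10:95 -8:94 -6:95 -4:96 -2:95 0:95 2:95 4:95 6:95 8:95 10:94 12:95 14:96 16:95 18:95 20:357 22:359 24:366 26:347 28:346 30:344 32:95 34:94 36:94 38:94 40:94 42:94 44:94 46:92 48:90 50:58 52:60 54:62
batt y 20 -54:113 -52:113 -50:113 -48:113 -46:113 -44:113 -42:113 -40:107 -38:87 -36:78 -34:63 -32:63 -22:94 -20:92 -18:93 -16:94 -14:94 -12:94 -10:94 -8:94 -6:94 -4:94 -2:94 0:95 2:94 4:94 6:93 8:94 10:95 12:94 14:94 16:95 18:95 20:357 22:346 24:366 26:347 28:347 30:344 32:93 34:94 36:93 38:93 40:93 42:94 44:94 46:91 48:58 50:59 52:60 54:61
```

```bash
cat >> h.py <<'E'
PY=.082; PX=np.array([np.cos(PY),np.sin(PY),0]);PN=np.array([-np.sin(PY),np.cos(PY),0]);Z=np.array([0,0,1.])
B=np.array([.5333,-.105,0])
def loc(env,X=PX,Y=PN,base=0):
    f=np.mean([env.get_contact_force() for _ in range(5)],0)-base
    return np.round([f@X,f@Y,f[2]],2)
E
python3 - <<'E'
from cell import env
from h import *
c=B+PX*.001
env.movep(c+Z*.16,rot(PY))
env.servo_line(c+Z*.0655,v=.08); env.hold(.2)
base=np.mean([env.get_contact_force() for _ in range(5)],0);np.save("base.npy",base);print(base,env.get_wrist_torque(),env.get_ee_pos())
for o in(.066,.062,.058,.055,.053):
    env.move_gripper(o);env.hold(.1);print(o,env.get_opening(),env.get_gripper_force(),loc(env,base=base))
print(env.get_time())
E
```

```text
[-0.19318586 -0.82635126 -0.67865491] [-0.08664184  0.06013206 -0.03326527] [ 0.53452695 -0.10487874  0.0658797 ]
0.066 0.06616986336044976 0.0 [0.93 0.2  0.64]
0.062 0.061726338685340394 0.0 [-0.19  1.22  0.72]
0.058 0.05816151009337031 0.44989485293626785 [1.14 0.26 0.49]
0.055 0.054924998563044676 0.8850718103349209 [ 2.54 -0.04  0.32]
0.053 0.05310122712961267 3.0694446712732315 [0.12 0.74 4.15]
8.1083
```

```bash
python3 - <<'E'
from cell import env
from h import *
base=np.load("base.npy");c=B+PX*.001+Z*.0655;dx=0
print(loc(env,base=base))
for o in(.052,.051,.050,.049,.048):
    dx-=.0005
    env.servo_line(c+PX*dx,v=.01);env.move_gripper(o);env.hold(.15)
    f=loc(env,base=base);print(o,round(env.get_opening(),5),round(env.get_gripper_force(),2),dx,f,np.round(env.get_ee_pos(),4))
    k=0
    while abs(f[0])>3 and k<3:
        dx+=np.sign(-f[0])*-.0004 if f[0]<0 else -.0004*0
        k+=1
        if f[0]>0: break
        env.servo_line(c+PX*dx,v=.01);env.hold(.1);f=loc(env,base=base);print("  adj",dx,f)
    if abs(f[0])>9: break
print(env.get_time(),dx)
E
```

```text
[0.12 0.74 4.15]
0.052 0.05233 3.73 -0.0005 [-0.15  1.07  3.83] [ 0.5337 -0.105   0.0655]
0.051 0.05083 4.36 -0.001 [-0.62  0.38  3.06] [ 0.5331 -0.105   0.0654]
0.05 0.05055 4.98 -0.0015 [-0.37 -0.02  3.36] [ 0.5327 -0.105   0.0654]
0.049 0.04897 5.59 -0.002 [-0.16  1.37  4.05] [ 0.5322 -0.1051  0.0655]
0.048 0.04826 6.2 -0.0025 [-0.53  0.48  3.73] [ 0.5317 -0.1052  0.0655]
11.2333 -0.0025
```

```bash
python3 - <<'E'
from cell import env
from h import *
base=np.load("base.npy");c=B+PX*(-.002)+Z*.0655
env.servo_line(c,v=.01);print(loc(env,base=base))
env.move_gripper(.0475);print(env.get_gripper_force(),loc(env,base=base))
env.move_gripper(.03);env.hold(.2);print(env.get_opening(),env.get_gripper_force(),loc(env,base=base))
for h in(.002,.004,.008,.014,.02,.03,.045):
    env.servo_line(c+Z*h,v=.02);f=loc(env,base=base);print(h,f,round(env.get_gripper_force(),1))
    if f[2]<-12: print("STUCK");break
else:
    env.servo_line(c+Z*.13,v=.1);env.hold(.3);snap(env,"lift");print(loc(env,base=base),env.get_wrist_torque())
    im,d=env.get_image("scene");cv2.imwrite("pics/lifts.png",im[90:270,140:420].repeat(2,0).repeat(2,1))
print(env.get_time(),env.get_opening())
E
```

```text
[1.81 0.38 3.39]
6.194152906537056 [-0.28  1.58  3.09]
0.046299281164317356 29.905911684036255 [0.75 0.57 3.92]
0.002 [ 0.59 -0.06  2.36] 29.9
0.004 [1.19 0.29 1.45] 29.9
0.008 [ 0.43  0.69 -1.85] 29.9
0.014 [-0.14  1.07 -2.16] 29.9
0.02 [-0.19 -0.15 -1.02] 29.9
0.03 [ 0.63  0.73 -2.35] 29.9
0.045 [-0.55  0.52 -2.12] 29.9
[ 0.42  0.34 -2.07] [-0.03008659  0.07311839  0.02455892]
16.8167 0.04648240154562987
```

View pics/lifts.png

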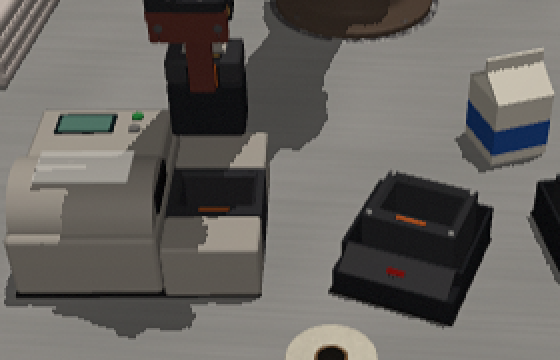

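The battery hangs straight and is clear of the printer at (207,90). The empty cup is at (410,215), its orange mark at (410,220) facing the same way as the tab. Next is a closer look at the cup with the battery in hand.

```bash
cat >> h.py <<'E'
CY=-.315;CX=np.array([np.cos(CY),np.sin(CY),0]);CN=np.array([-np.sin(CY),np.cos(CY),0])
C=np.array([.5462,.1032,0])
E
python3 - <<'E'
from cell import env
from h import *
env.movep(C-CN*.09+Z*.22,rot(CY));env.hold(.3);p=env.get_ee_pos();snap(env,"cc");print(p,env.get_tool_rot(),rot(CY))
cam=env.camera_info("wrist");print("cam",-cam["R"].T@cam["t"]-p)
P,im,ok=wcloud("cc.npz")
def prof(c,a,off,lo,hi,zl,zh,step=1):
    d=P-c;L=np.stack([d@CX,d@CN],-1)*1000
    s=ok&(abs(L[...,1-a]-off)<3)&(L[...,a]>lo)&(L[...,a]<hi)&(P[...,2]>zl)&(P[...,2]<zh)
    x=L[...,a][s];z=P[...,2][s]*1000;k=np.round(x/step).astype(int)
    print("xy"[a],off," ".join(f"{j*step}:{np.median(z[k==j]):.0f}" for j in np.unique(k)))
print("cup")
for off in(-20,0,20):prof(C,0,off,-45,45,0,.09)
for off in(-14,0,14):prof(C,1,off,-55,55,0,.09)
print("battery")
for off in(-25,0,25):prof(p,0,off,-40,40,.12,.27)
for off in(-15,0,15):prof(p,1,off,-50,50,.12,.27)
cv2.imwrite("pics/cc.png",im);print(env.get_time())
E
```

```text
[0.51832673 0.01645676 0.2198797 ] [ 2.54352471e+00  1.84377363e+00 -3.28252996e-04] [2.54237786 1.84551326 0.        ]
cam [0.02083967 0.06235838 0.16162877]
cup
x -20 -45:44 -44:45 -43:30 -42:36 -41:25 -34:70 -33:69 -32:69 -31:69 -30:69 -29:68 -28:69 -27:68 -26:67 -25:56 -24:38 -23:14 -22:15 -21:15 -20:16 -19:15 -18:15 -17:15 -15:15 -14:15 -13:15 -12:15 -11:16 -10:15 -8:15 -7:15 -6:15 -5:15 -4:16 -3:16 -1:15 0:15 1:15 2:15 3:15 4:15 6:15 7:16 8:15 9:15 10:23 11:22 12:22 13:15 14:19 15:22 16:22 17:22 18:22 20:15 21:15 22:15 23:15 24:64 25:66 26:66 27:67 28:69 29:70 30:69 31:69 32:69 33:69 34:69 35:69 36:69 37:69 38:69 39:69 40:69 41:68 42:69 43:68
x 0 -44:45 -43:44 -42:29 -41:42 -34:69 -33:70 -32:70 -31:69 -30:69 -29:69 -28:68 -27:68 -26:67 -25:34 -24:51 -22:15 -21:15 -20:16 -19:16 -18:15 -17:15 -15:15 -14:15 -13:15 -12:15 -11:16 -10:15 -8:15 -7:16 -6:16 -5:16 -4:15 -3:15 -1:16 0:15 1:14 2:15 3:16 4:15 6:15 7:15 8:15 9:16 10:15 11:15 13:16 14:15 15:15 16:14 17:15 18:16 19:14 20:14 21:15 22:15 23:15 24:16 25:65 26:67 27:68 28:68 29:70 30:70 31:70 32:69 33:70 34:71 35:70 36:70 37:69 3
[... 3809 characters left out ...]
48 -24:249 -6:248 -5:248 -4:248 -3:248 -2:248 -1:248 0:248 1:248 2:248 3:248 4:248 5:248 6:248 7:248 8:248 9:248 10:248 11:248 12:248 13:248 14:248 15:248 16:248 17:248 18:248 19:248 20:248 21:248 22:248 23:248 24:248 25:248 26:247 27:248 28:248 29:248 30:248 31:248 32:247 33:247 34:246 35:219 36:198
y 15 -34:247 -33:247 -32:247 -31:248 -30:248 -29:248 -28:248 -27:248 -26:248 -25:248 -24:249 -7:247 -6:248 -5:248 -4:248 -3:248 -2:249 -1:249 0:248 1:248 2:248 3:248 4:248 5:248 6:248 7:248 8:248 9:248 10:248 11:248 12:248 13:248 14:248 15:248 16:248 17:248 18:248 19:248 20:248 21:248 22:248 23:248 24:248 25:248 26:248 27:248 28:248 29:248 30:248 31:248 32:248 33:248 34:247 35:220 36:198
17.8333
```

View pics/cc.png

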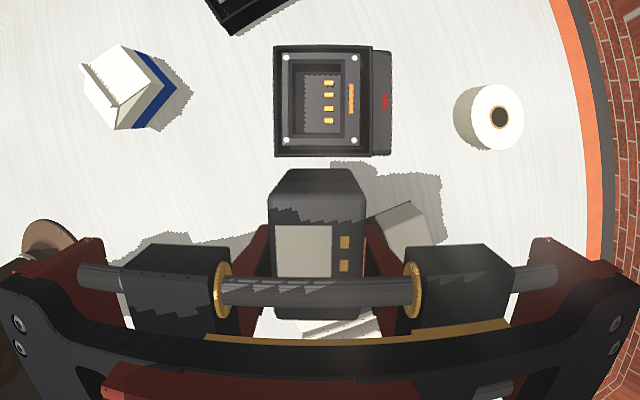

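The picture shows the battery centred in the fingers at (318,240), tab to the right. The cup is at (320,97) with its orange mark to the right at (351,98), so the orientation is right. Floor is about 15.5 mm and cup deck 69 mm. Next I'll insert it by feel.

```bash
cat > ins.py <<'E'
from cell import env
from h import *
CY=-.318;CX=np.array([np.cos(CY),np.sin(CY),0]);CN=np.array([-np.sin(CY),np.cos(CY),0])
C=np.array([.5462,.1032,0])+CX*(-.0002)+CN*.0008
E
python3 - <<'E'
from ins import *
env.movep(C+Z*.16,rot(CY));env.servo_line(C+Z*.130,v=.06);env.hold(.3)
base=np.mean([env.get_contact_force() for _ in range(10)],0);tb=np.array(env.get_wrist_torque());np.save("base2.npy",base)
z=.130;xy=np.zeros(2);n=0
while z>.0755 and n<90:
    n+=1
    f=loc(env,CX,CN,base);lat=np.hypot(f[0],f[1])
    if n%6==0 or lat>3 or f[2]>3: t=np.array(env.get_wrist_torque())-tb;print(round(z,4),np.round(xy*1e3,1),f,np.round([t@CX,t@CN,t[2]],2))
    if f[2]>12 or lat>12: z+=.002;print("back")
    elif f[2]>3.0 or lat>3.5:
        if lat>1.5: xy+=.0004*f[:2]/lat
        if f[2]<6 and lat>1.5 and n%2: z-=.0005
        elif lat<1.5: print("flat contact");break
    else: z-=.0015 if z<.122 else .003
    env.servo_line(C+CX*xy[0]+CN*xy[1]+Z*z,v=.02)
np.save("xy.npy",xy);print(z,xy,n,env.get_ee_pos(),env.get_time(),f)
E
```

```text
0.118 [0. 0.] [-0.23 -0.59 -0.17] [0.02 0.15 0.1 ]
0.109 [0. 0.] [-1.65 -0.38 -0.92] [0.07 0.16 0.03]
0.1 [0. 0.] [-0.61 -0.96 -0.01] [0.06 0.01 0.04]
0.091 [0. 0.] [ 0.87 -1.47  0.27] [0.02 0.01 0.03]
0.082 [0. 0.] [ 0.4  -0.68 -0.23] [ 0.02 -0.03 -0.01]
0.0775 [0. 0.] [-0.1  -1.53  3.52] [-0.02  0.14  0.01]
0.077 [-0.  -0.4] [-1.13 -0.26  3.66] [0.19 0.07 0.05]
flat contact
0.07699999999999996 [-2.60881278e-05 -3.99148355e-04] 34 [0.54630195 0.10387628 0.07709568] 27.7 [-1.13 -0.26  3.66]
```

```bash
python3 - <<'E'
from ins import *
base=np.load("base2.npy");xy=np.load("xy.npy");z=.077
while z>.0685:
    z-=.0004;env.servo_line(C+CX*xy[0]+CN*xy[1]+Z*z,v=.01);env.hold(.05);f=loc(env,CX,CN,base);print(round(z,4),f,end=" ")
    if f[2]>8.5 or np.hypot(f[0],f[1])>6:break
print("\n",env.get_ee_pos(),env.get_time(),env.get_opening())
E
```

```text
0.0766 [-0.07 -0.2   3.52] 0.0762 [-0.44  0.88  3.36] 0.0758 [-0.45  0.75  4.39] 0.0754 [0.1  1.28 4.24] 0.075 [-0.22  1.93  4.11] 0.0746 [-0.75  1.15  4.02] 0.0742 [0.39 1.22 3.97] 0.0738 [0.33 1.61 5.5 ] 0.0734 [0.12 1.53 4.35] 0.073 [0.88 1.4  5.53] 0.0726 [0.19 2.08 6.26] 0.0722 [-0.15  2.07  9.99] 
 [0.54625639 0.10381778 0.07258608] 31.3 0.04617770816395926
```

```bash
python3 - <<'E'
from ins import *
base=np.load("base2.npy")
for o in(.049,.052,.055,.058,.066,.085):
    env.move_gripper(o);env.hold(.15);print(o,round(env.get_opening(),4),round(env.get_gripper_force(),2),loc(env,CX,CN,base))
xy=np.load("xy.npy");env.servo_line(C+CX*xy[0]+CN*xy[1]+Z*.13,v=.08)
env.servo_line(C-CN*.07+Z*.22,v=.15);env.hold(.3);snap(env,"after")
P,im,ok=wcloud("after.npz");d=P-C;L=np.stack([d@CX,d@CN],-1)*1000
def zm(x0,x1,y0,y1):
    s=ok&(L[...,0]>x0)&(L[...,0]<x1)&(L[...,1]>y0)&(L[...,1]<y1)&(P[...,2]<.13);return np.round(np.percentile(P[s][:,2],[20,50,80]),4)
print("top -x",zm(-20,-12,-28,28),"+x",zm(12,20,-28,28),"-y",zm(-18,18,-30,-20),"+y",zm(-18,18,20,30),"deck",zm(-33,-29,-20,20),zm(34,40,-20,20),"tab",zm(24,32,-10,10))
s=ok&(abs(L[...,1])<9)&(L[...,0]>15)&(L[...,0]<42)
print(" ".join(f"{k}:{np.median(P[s&(np.round(L[...,0])==k)][:,2])*1e3:.0f}" for k in range(16,42) if (s&(np.round(L[...,0])==k)).any()))
cv2.imwrite("pics/after2.png",cv2.resize(im[20:270,200:450],(600,600)));print(env.get_time())
E
```

```text
0.049 0.049 4.65 [1.24 1.31 7.91]
0.052 0.0519 1.62 [ 2.61 -1.01  3.1 ]
0.055 0.0549 0.69 [ 0.84 -1.    2.24]
0.058 0.058 0.42 [ 0.35 -1.65  1.29]
0.066 0.0661 0.0 [ 0.83 -0.45  2.15]
0.085 0.0853 0.0 [-0.61 -1.61  2.18]
top -x [0.1002 0.1008 0.1014] +x [0.1008 0.1015 0.1021] -y [0.1003 0.1011 0.1017] +y [0.1004 0.101  0.1017] deck [0.0687 0.0693 0.0697] [0.0688 0.0694 0.0702] tab [0.0979 0.0988 0.0995]
16:102 17:101 18:102 19:101 20:101 21:99 22:91 23:90 24:99 25:99 26:99 27:99 28:99 29:99 30:94 31:93 33:69 34:70 35:70 36:70 37:70 38:69 39:69 40:69 41:70
36.375
```

View pics/after2.png

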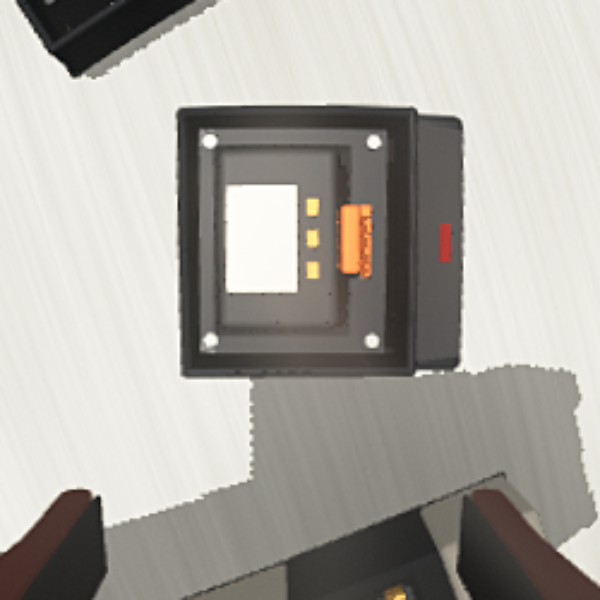

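The top of the battery is level and 31.7 mm above the cup deck (33 mm when latched in the printer; at least 37 mm if unlatched). The orange tab is out at (357,240), on the mark side. I'll compare the tab's protrusion with the view of it latched in the printer, then hand in.

```bash
python3 - <<'E'
from ins import *
for nm,f,c,X,Y,z0,z1 in(("printer","wp.npz",B,PX,PN,.086,.1),("cup","after.npz",C,CX,CN,.09,.106)):
    P,im,ok=wcloud(f);d=P-c;L=np.stack([d@X,d@Y],-1)*1000
    s=ok&(P[...,2]>z0)&(P[...,2]<z1)&(abs(L[...,0])<40)
    lo=[];hi=[];tab=[]
    for v in range(400):
        r=s[v]; 
        if r.sum()<8: continue
        y=np.median(L[v][r][:,1]);x=L[v][r][:,0]
        if abs(y)<9: tab.append(x.max())
        elif 16<abs(y)<30: hi.append(x.max())
        if abs(y)<30: lo.append(x.min())
    print(nm,"body",np.round([np.median(lo),np.median(hi)],2),"tab",np.round(np.median(tab),2),"protrusion",np.round(np.median(tab)-np.median(lo),2),len(tab),len(hi))
E
```

```text
printer body [-23.28  22.34] tab 31.18 protrusion 54.46 17 25
cup body [-24.4   20.91] tab 30.26 protrusion 54.66 20 31
```

The tab protrudes 54.7 mm here against 54.5 mm when latched in the printer, so it is fully sprung out. The gripper is clear, so I'm handing in.

```bash
python3 -c "
from cell import env
print(env.hand_in(),env.get_time())"
```

```text
the job is handed in; nothing more can be done
the job is handed in; nothing more can be done
```

The battery is out of the printer and sits fully home in the empty charger; camera measurements show its tab sprung out under the catch. I handed the job in at about 36 s, and no verdict came back.

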